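Chock the spring gate open

TASK

Swing the blue spring-loaded gate of the jig open against its spring and lock it there: fetch the wooden chock from its rack and stand it upright, square on the yellow patch, lengthwise between the gate and the dark steel stop, so that the gate rests on it. Keep the gate in hand all the way - it must never snap back - and leave the round wooden plug in the jig, and the nail jar and the roll of masking tape beside the jig, where they are.

Things in the scene. Friction and masses are not known exactly. Their poses are not given: they have to be found in the camera images.
- jig: Fixed plywood jig base, 176 x 165 x 12 mm; its pose varies. Origin: on the gate's vertical hinge axis, at table height; z up. The base spans x -108 to 68 and y -30 to 135 mm here, top at z 12 mm. The hinge post, radius up to 20 mm, is 102 mm high. The plug's bed and its 54 mm high wooden fence lie at x 7 to 57, y 21 to 69 mm
- gate (a joint): Angle of the blue gate about the jig's z axis, rad. 0: shut, the gate points along the jig's +y; it grows as it opens, counter-clockwise from above (from the jig's +y toward its -x), to at most 1.45. A torsion spring shuts it: 0.15 N m at 0, 0.40 N m at 1.0 rad. With the chock standing in place against the stop, the gate rests flat on the chock's end at 1.00 rad
- gate_face (a point): Point in the middle of the gate's thickness, 100 mm from the hinge axis, at mid-height of the gate. The gate is a blue flat steel bar, 12 mm thick, its middle plane through the hinge axis, reaching 130 mm from it, from 39 to 84 mm above the table: it passes over the stop. To open it, push here on the face that looks along the jig's +x when shut
- stop: Dark steel stop fixed on the jig, with the yellow 62 x 34 mm patch where the chock belongs. Origin: centre of the patch, on the jig's top face (z 12 mm). x points level from the stop to the open gate, z up. Stop: 24 mm high, 12 thick, 46 wide, its face at x = -31 mm; the open gate meets the chock's end at x = +31 mm. In the jig's frame: origin (-64, 85) mm, x axis at yaw pi + 1.0 rad
- chock: Loose hardwood chock, 62 (x) x 34 (y) x 70 (z) mm, 0.15 to 0.3 kg, pale wood with a red top and black end faces. Origin: centre of its underside; x along its length, z up. Either end may point either way
- rack: Fixed wooden rack that holds the chock at the start, 58 (x) x 62 (y) x 76 mm high: a 38 mm slot along x between two 12 mm cheeks, open at both ends, its floor 10 mm above the table. The chock stands in it lengthwise, so only the chock's two ends can be gripped there. Origin: centre of its underside
- plug: Round wooden plug, 34 mm diameter, 28 mm high, standing in the jig between the shut gate and the wooden fence, its foot 26 mm above the table: not to be disturbed. Origin: centre of its underside
- nail_jar: Glass jar of nails with a black lid, 62 mm diameter, 80 mm high, loose: not to be disturbed. Origin: centre of its underside
- masking_tape: Roll of masking tape lying flat, 96 mm diameter, 25 mm high, loose: not to be disturbed. Origin: centre of its underside. The blue painted panel (50 mm high) begins left of y = -0.11 m; a 22 mm high wood riser juts out from under it to y = -0.18 m between x 0.32 and 0.40 m. Other things stand only right of y = -0.5 m or beyond x = 0.7 m

How it is judged:
By the outcome, as a careful person would: the job done as asked, in the order asked, and still so for the second after the job is handed in, with the robot touching nothing.
It also fails if it takes over 58 s, if anything falls off the work surface, if the arm or the gripper's body presses on something with over 40 N, if the wrist force passes 120 N, or if a joint passes its speed limit or range.

ROBOT

A 6-joint arm with a two-finger parallel gripper is mounted at the origin on a cart in front of the work surface, level with it; the furniture and walls round the work are solid. World frame = base frame: x ahead of the robot, y to its left, z up, the work surface at z = 0. Lengths are in m, angles in rad, forces in N, time in s.
With the tool pointing down it reaches from about 0.275 to 0.75 m from the base axis. Payload 10.2 kg.
Tool frame: the origin (TCP) lies midway between the tips of the shut fingers; the grasp point (between the pads) lies 19 mm behind it (env.hold_point_z is the distance from the TCP to the grasp point, in m); z points along the fingers, y is the line along which they close (so a half turn about z gives the same grasp; the last joint's range is limited). The gripper opens to 85 mm and grips with 20 to 120 N. Pads are 22 mm wide; open, the fingers measure 114 mm over their backs; the gripper's body (76 mm by 85 mm) begins 54 mm behind the grasp point. The pads swing forward as they close: fully open they stand 13 mm farther back than shut.
Start: joints at [1.044, 0.313, 1.498, -0, 1.331, -0.223], TCP at [0.157, 0.501, 0.231] pointing down, gripper open.
Joint ranges: [-2.94, 2.94], [-0.97, 2.17], [0.19, 2.56], [-1.23, 4.37], [0.02, 3.11], [-2.88, 2.88]. Speed limits (rad/s): [2.39, 2.39, 3.01, 3.14, 3.14, 3.14].

INTERFACE

Orientations are given as a unit quaternion [x, y, z, w].
In Python, from bench import env, kinematics, monitor, eyes, job gives the robot as it stands. The module is installed in compiled form; this text tells all that it offers. Calls block until the motion is done:
- env.reach(position, orientation): joint-space move of the TCP to a pose.
- env.movel(position, velocity=0.15, frame=None, guard=None): straight line of the TCP; frame=None keeps the orientation; velocity is the mean speed in m/s. With guard (N) it stops when the force on the tool has changed by that much, and returns True; else False.
- env.set_joints(angles): joint-space move.
- env.release() and env.close_gripper(effort=None): open the fingers fully, or close them until they stop; effort is the grip in N (None keeps the last).
- env.hold(seconds).
- kinematics.ik(position, orientation): joint angles nearest the present ones, or None.
- monitor.sense(): the state.
- eyes.grab_frame(name): name is "scene" or "top" or "wrist"; returns a dict with "frame" (480x640x3 uint8, red, green, blue), "mtx" (3x3 intrinsics, pixels), "k1" (the pictures are not rectified: a ray, as slopes to the right and down, at radius r is drawn at 1 + k1 r^2 times it, then the intrinsics apply), "view" (4x4, takes a point from world to camera coordinates). Camera axes: x right, y down, z forward; pixel columns grow to the right and rows downward; lengths in m; the calibration is good to about 2 mm. A picture is of the moment at which its call begins. There is no depth.
A pose or a line that the arm cannot do raises env.MotionError and nothing moves.
- job.hand_in(): hands the job in; it is judged then, once.
The state is a dict: "clock": time; "joints": joint angles; "qvel": joint speeds; "joint_efforts": joint torques, N m; "position": TCP position; "ee_rot": TCP orientation; "contact_force": force on the tool from outside, world axes, zero at the start; "ft_torque": the same for the moment, N m; "finger_gap": opening from 0.0 (shut) to 1.0 (fully open); "gripper_force": force on a finger pad.
Only numpy, scipy, OpenCV 4.12 (cv2) and the standard library are available. Lean on these libraries where they do the work, as an engineer would, in place of code of your own. Each camera call takes 0.05 s, during which the arm holds its last target. There are 200 camera calls.

## Working session

There is one attempt and no reset: what is moved stays moved. The work goes in short steps, each a Python script; the robot and the scene stay as the last script left them, time stands still between calls to the robot, and variables do not carry over. Pictures are saved under pics/ and viewed, at most 10 in all, crops included, and the job is handed in when it is done.

```bash
mkdir -p pics; cat > h.py <<'E'
import numpy as np, cv2
from scipy.spatial.transform import Rotation as R
from bench import env, kinematics, monitor, eyes, job
def grab(n):
    f=eyes.grab_frame(n); np.savez(f'pics/{n}.npz',**{k:f[k] for k in('mtx','k1','view')}); return f
def save(n,out,crop=None,s=1):
    f=grab(n); im=f['frame'][:,:,::-1]; cv2.imwrite(f'pics/{out}_full.png',im)
    if crop: x0,y0,x1,y1=crop; im=im[y0:y1,x0:x1]
    cv2.imwrite(f'pics/{out}.png',cv2.resize(im,None,fx=s,fy=s,interpolation=cv2.INTER_CUBIC))
def cal(n): return np.load(f'pics/{n}.npz')
def proj(n,P):
    c=cal(n); V=c['view']; p=np.atleast_2d(P)@V[:3,:3].T+V[:3,3]; s=p[:,:2]/p[:,2:]
    s=s*(1+float(c['k1'])*(s**2).sum(1,keepdims=True)); K=c['mtx']
    return s@K[:2,:2].T+K[:2,2]
def ray(n,uv,z):
    c=cal(n); V=c['view']; K=c['mtx']; out=[]
    for q in np.atleast_2d(uv):
        d=np.linalg.solve(K[:2,:2],q-K[:2,2]); s=d.copy()
        for _ in range(20): s=d/(1+float(c['k1'])*(s@s))
        w=V[:3,:3].T@np.r_[s,1]; o=-V[:3,:3].T@V[:3,3]; out.append(o+w*(z-o[2])/w[2])
    return np.array(out)
def down(yaw): # tool z down; tool y (closing) axis at angle yaw in world
    y=np.array([np.cos(yaw),np.sin(yaw),0]); z=np.array([0,0,-1.]); x=np.cross(y,z)
    return R.from_matrix(np.c_[x,y,z]).as_quat()
E
python3 - <<'E'
from h import *
save('top','t1'); save('scene','s1')
for n in('top','scene'):
    c=cal(n); print(n,c['mtx'][0,0],c['k1'],-c['view'][:3,:3].T@c['view'][:3,3])
s=monitor.sense(); print(s['clock'],s['ee_rot'],env.hold_point_z)
E
```

```text
top 599.8303723501054 -0.04673144429151112 [ 0.31537482 -0.34598973  0.91382198]
scene 625.026656838336 -0.11560799628651869 [-0.05662315  0.05422411  0.58900397]
0.1 [ 1.51305754e-01  9.88486851e-01 -5.24581666e-04 -1.96320864e-04] 0.0187
```

View pics/t1.png

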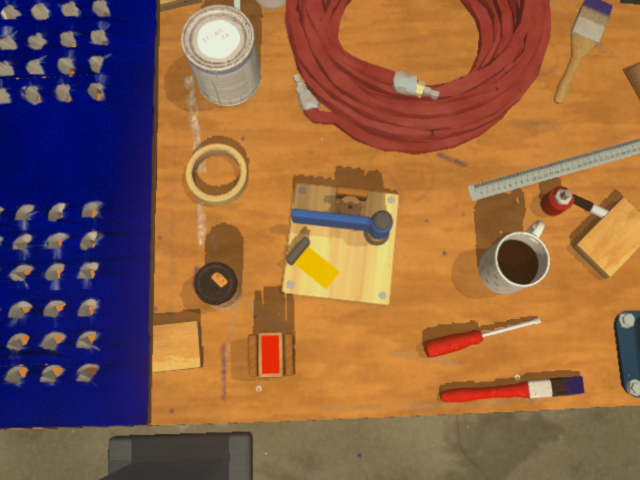

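View pics/s1.png

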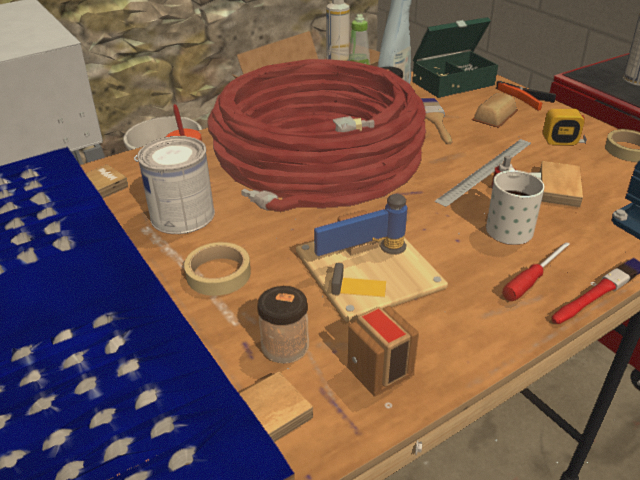

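```bash
python3 - <<'E'
import cv2
im=cv2.imread('pics/t1.png')
cv2.imwrite('pics/t1c.png',cv2.resize(im[170:390,235:405],None,fx=2.7*1,fy=2.7,interpolation=cv2.INTER_CUBIC))
E
```

```text
(no output)
```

View pics/t1c.png

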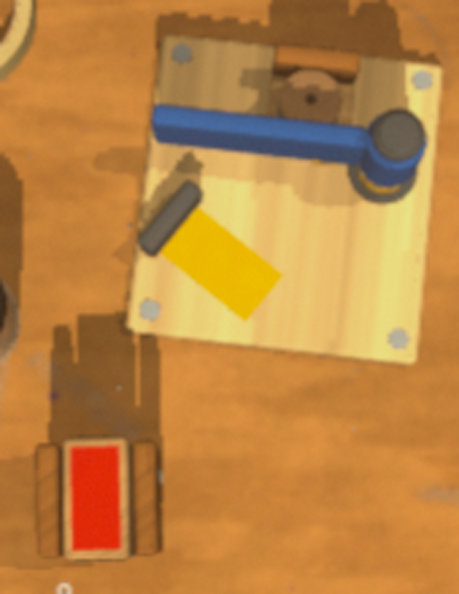

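```bash
cat >> h.py <<'E'
def fit2(P,Q): # local P -> world Q
    a=P-P.mean(0); b=Q-Q.mean(0); y=np.arctan2((a[:,0]*b[:,1]-a[:,1]*b[:,0]).sum(),(a*b).sum())
    c,s=np.cos(y),np.sin(y); M=np.array([[c,-s],[s,c]]); t=Q.mean(0)-M@P.mean(0); return y,t,np.linalg.norm(P@M.T+t-Q,axis=1)
E
python3 - <<'E'
from h import *
o=np.array([235,170]); f=lambda L:np.array(L)/2.7+o-0.3
W=ray('top',f([(163,36),(441,67),(415,363),(127,330)]),.012)[:,:2]
y,t,e=fit2(np.array([[.068,.135],[.068,-.03],[-.108,-.03],[-.108,.135]]),W); print('jig',y,t,e)
rot=lambda a:np.array([[np.cos(a),-np.sin(a)],[np.sin(a),np.cos(a)]])
pc=t+rot(y)@[-.064,.085]; print('patch',pc, 'yaw',y+np.pi+1)
print('patch meas',ray('top',f([(200,206),(281,274),(247,320),(163,246)]),.012).mean(0))
gt=rot(y)@np.array([0,.13])+t
print('gate tip pred px',(proj('top',[[*gt,.084]])-o)*2.7,'post',(proj('top',[[*t,.102]])-o)*2.7)
C=ray('top',f([(66,440),(128,440),(128,560),(63,560)]),.08)[:,:2]
print('chock',fit2(np.array([[.031,.017],[.031,-.017],[-.031,-.017],[-.031,.017]]),C))
print('jar',ray('top',[215,284],.08),'tape',ray('top',[217,173],.025))
E
```

```text
jig -0.15111315742639694 [ 0.51879007 -0.44963285] [0.00178082 0.00229162 0.00200611 0.0023575 ]
patch [ 0.46831519 -0.35596702] yaw 3.9904794961633963
patch meas [ 0.47070444 -0.35686608  0.012     ]
gate tip pred px [[150.11427846 114.01068369]] post [[398.41326945 132.48773062]]
chock (np.float64(-0.03656024009642287), array([ 0.33875587, -0.28717731]), array([0.00148475, 0.00146803, 0.00113167, 0.00109324]))
jar [[ 0.43940982 -0.21175285  0.08      ]] tape [[ 0.62178103 -0.2066344   0.025     ]]
```

```bash
python3 - <<'E'
from h import *
c=np.array([.3388,-.2872]); cy=-.0366
q0=np.array(monitor.sense()['joints'])
for yaw in(cy,cy+np.pi):
    j=kinematics.ik([*c,.25],down(yaw)); print(yaw,None if j is None else np.round(j,2))
yaw=min((cy,cy+np.pi),key=lambda a:9 if kinematics.ik([*c,.25],down(a)) is None else abs(kinematics.ik([*c,.25],down(a))[5]))
env.reach([*c,.22],down(yaw)); save('wrist','w1'); s=monitor.sense(); print(yaw,s['clock'],s['position'],s['contact_force'],s['finger_gap'])
print(proj('wrist',[[*c,.08],[.468,-.356,.012],[.519,-.450,.102]]))
E
```

```text
-0.0366 [-0.97  0.12  1.69 -0.    1.33 -0.93]
3.104992653589793 [-0.97  0.12  1.69 -0.    1.33  2.21]
-0.0366 3.0 [ 0.33911676 -0.28683988  0.22001762] [ 0.34551172  0.60912723 -0.6126125 ] 0.998776411215757
[[312.67266405 232.0154219 ]
 [437.16985481 275.19627264]
 [517.80683572 405.6518366 ]]
```

View pics/w1.png

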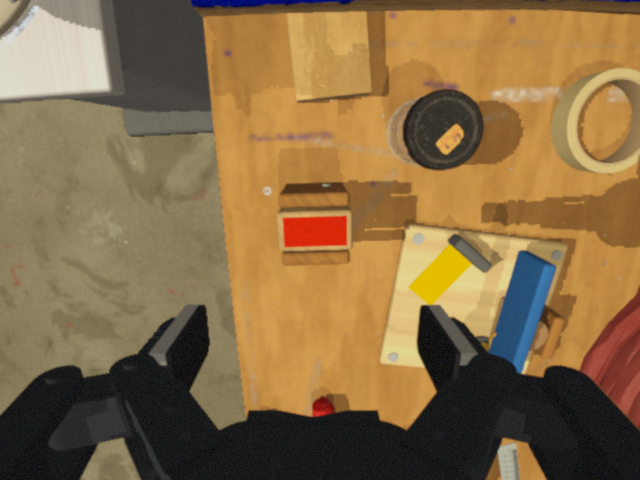

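```bash
python3 - <<'E'
from h import *
print('screwdriver',ray('top',[427,350],.015),ray('wrist',[323,400],.015))
cy=-.0366; c=[.3400,-.2860]
env.movel([*c,.12],.2,down(cy)); 
print(env.movel([*c,.036],.08,guard=12))
env.close_gripper(50); s=monitor.sense(); print(s['clock'],s['finger_gap'],s['gripper_force'],s['contact_force'],s['position'])
p=s['position']
env.movel([p[0],p[1],.125],.12)
s=monitor.sense(); print('lift',s['finger_gap'],s['gripper_force'],s['contact_force'])
if s['finger_gap']>.5:
    env.movel([.335,-.397,.125],.15,down(0)); print(env.movel([.335,-.397,.045],.12)); print(env.movel([.335,-.397,.022],.03,guard=5))
    s=monitor.sense(); print(s['clock'],s['position'],s['contact_force'])
E
```

```text
screwdriver [[ 0.33868338 -0.51443803  0.015     ]] [[ 0.34311091 -0.50740606  0.015     ]]
False
5.1917 0.7217790049730121 54.77343142032623 [-1.17734684  0.30751771  4.82469689] [ 0.34023345 -0.28632015  0.03660441]
lift 0.7226857821042983 54.58349525928497 [-0.06421054  0.41828333 -2.93688802]
False
True
8.4 [ 0.33483028 -0.3967856   0.02651554] [-0.94265193 -0.01598134  6.53863121]
```

```bash
python3 - <<'E'
from h import *
env.release(); p=monitor.sense()['position']
env.movel([p[0],p[1],.13],.15)
env.reach([.40,-.37,.27],down(0)); save('wrist','w2')
s=monitor.sense(); print(s['clock'],s['position'])
jy=-.151; t=np.array([.5205,-.4496])
J=lambda p:np.r_[R.from_euler('z',jy).apply([p[0],p[1],0])[:2]+t,p[2]]
for v in(0,np.pi):
    for th in(-.02,.5,1.06):
        n=jy+np.pi+th; nv=np.array([np.cos(n),np.sin(n)]); r=J([0,0,0])[:2]+.1*np.array([np.cos(jy+np.pi/2+th),np.sin(jy+np.pi/2+th)])
        q=r-nv*.037; j=kinematics.ik([*q,.07],down(n+np.pi/2+v)); print(v,th,q,None if j is None else np.round(j,2))
E
```

```text
10.3333 [ 0.39931017 -0.36981776  0.26786198]
0 -0.02 [ 0.57397714 -0.3573547 ] [-0.73  0.79  1.16 -0.    1.19  1.01]
0 0.5 [ 0.52107363 -0.34297603] [-0.77  0.68  1.36 -0.    1.1   0.45]
0 1.06 [ 0.46434883 -0.35895759] [-0.86  0.61  1.49 -0.    1.04 -0.2 ]
3.141592653589793 -0.02 [ 0.57397714 -0.3573547 ] [-0.73  0.79  1.16 -0.    1.19 -2.13]
3.141592653589793 0.5 [ 0.52107363 -0.34297603] [-0.77  0.68  1.36 -0.    1.1  -2.69]
3.141592653589793 1.06 [ 0.46434883 -0.35895759] None
```

View pics/w2.png

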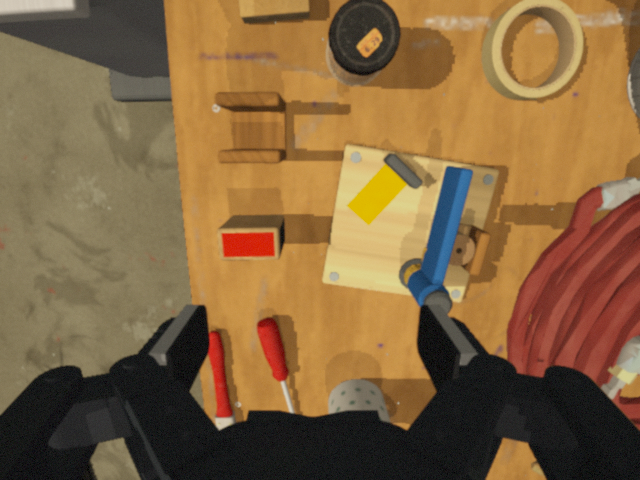

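```bash
python3 - <<'E'
from h import *
W=ray('wrist',[(347,146),(498,168),(461,302),(323,283)],.012)[:,:2]
print('jig',fit2(np.array([[.068,.135],[.068,-.03],[.0,0],[-.108,.135]])[[0,0,0,0]]*0+np.array([[-.108,.135],[.068,.135],[.068,-.03],[-.108,-.03]]),W))
P=ray('wrist',[(384,165),(408,182),(371,224),(347,205)],.012)[:,:2]
print('patch',P.mean(0)); print('chock',ray('wrist',[(219,229),(279,226),(280,258),(221,260)],.07).mean(0))
E
```

```text
jig (np.float64(-0.14344269183738526), array([ 0.52078699, -0.44940523]), array([0.00392549, 0.00249727, 0.00228596, 0.00224723]))
patch [ 0.47134351 -0.35546558]
chock [ 0.33621256 -0.39623789  0.07      ]
```

```bash
cat >> h.py <<'E'
jy=-.147; t=np.array([.5203,-.4492]); pc=np.array([.4695,-.3557])
def pose(th,d=.037,r=.1):
    n=jy+np.pi+th; nv=np.array([np.cos(n),np.sin(n)]); g=jy+np.pi/2+th
    return t+r*np.array([np.cos(g),np.sin(g)])-nv*d, down(n+np.pi/2)
E
python3 - <<'E'
from h import *
q=down(-np.pi/2); env.reach([.335,-.397,.13],q)
env.movel([.335,-.397,.026],.12,guard=12); env.close_gripper(60)
s=monitor.sense(); print(s['clock'],s['finger_gap'],s['gripper_force'],s['position'],s['contact_force'])
dz=s['position'][2]; p=s['position']
env.movel([p[0],p[1],.155],.15,q)
s=monitor.sense(); print(s['finger_gap'],s['gripper_force'],s['contact_force'])
assert s['finger_gap']>.2
P,o=pose(-.1,.043); env.reach([*P,.155],o); env.movel([*P,dz+.046],.12,guard=15)
s=monitor.sense(); print(s['clock'],dz,s['position'],s['contact_force'])
save('scene','s2',(200,100,520,340),2)
E
```

```text
13.1667 0.3921053693073269 60.18097937107086 [ 0.33513958 -0.39718556  0.02635329] [-0.42866721  1.08745664  3.78812303]
0.3910075943121012 59.58639085292816 [ 0.49128629  0.47598222 -2.37495627]
16.0083 0.026353290923318253 [ 0.58669764 -0.36322195  0.07344094] [-0.22787041  0.42670833 -2.2082438 ]
```

View pics/s2.png

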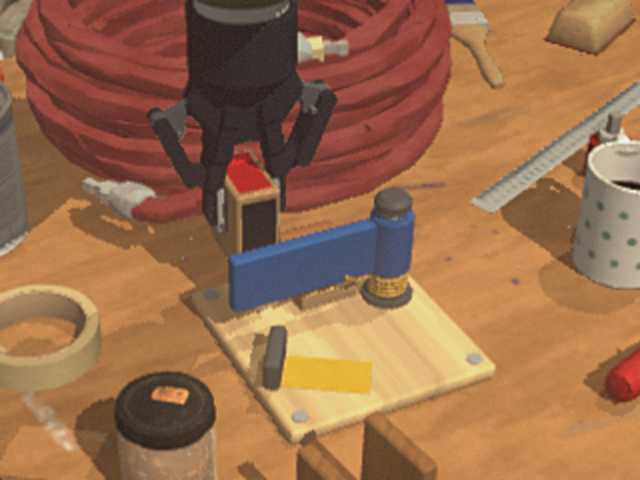

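```bash
python3 - <<'E'
from h import *
z=.0730
for th in np.r_[np.arange(-.05,1.0,.13),1.0]:
    P,o=pose(th); env.movel([*P,z],.05,o)
    s=monitor.sense(); n=jy+np.pi+th
    f=s['contact_force']; print(round(th,2),round(s['clock'],2),np.round(f,1),'push %.1f'%-(f[0]*np.cos(n)+f[1]*np.sin(n)))
    if np.linalg.norm(f)>25: print('STOP'); break
else:
    nv=np.array([np.cos(n),np.sin(n)]); env.movel([*(pc+.0045*nv),z],.03,o)
    s=monitor.sense(); print(s['clock'],s['position'],s['contact_force'])
save('scene','s3',(200,100,520,340),2)
E
```

```text
-0.05 16.43 [-0.5  0.  -3.3] push -0.5
0.08 16.86 [ 1.4 -0.8 -1.6] push 1.5
0.21 17.28 [ 1.  -1.3 -2.6] push 0.9
0.34 17.71 [ 2.   0.8 -2.9] push 2.1
0.47 18.13 [ 1.8  0.7 -2.4] push 1.9
0.6 18.56 [ 1.9  0.3 -1.7] push 1.9
0.73 18.98 [ 2.6  1.3 -2.7] push 2.9
0.86 19.41 [ 2.7  2.  -2.2] push 3.4
0.99 19.83 [ 3.1  2.4 -2.9] push 3.8
1.0 20.08 [ 3.6  2.4 -2.6] push 4.2
20.3833 [ 0.46642046 -0.35872188  0.07295257] [ 1.74218047  4.78716578 -0.96103822]
```

View pics/s3.png

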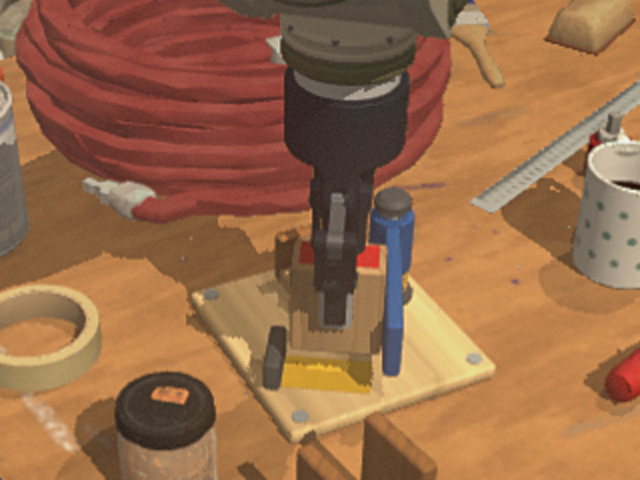

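```bash
python3 - <<'E'
from h import *
n=jy+np.pi+1; nv=np.array([np.cos(n),np.sin(n)]); c=pc+.0045*nv; o=pose(1.0)[1]
env.movel([*c,.046],.06,o); print(env.movel([*c,.034],.02,guard=6))
s=monitor.sense(); print(s['clock'],s['position'],s['contact_force'])
z=s['position'][2]
if abs(z-.0384)<.003:
    p=np.array(s['position'][:2]); p=p-nv*.009; print(env.movel([*p,z+.0005],.012,guard=7))
    s=monitor.sense(); d=s['position'][:2]-pc; print(s['clock'],s['position'],s['contact_force'],'along',d@nv,'lat',d@[-nv[1],nv[0]])
save('top','t2',(275,170,405,310),4); save('scene','s4',(280,180,440,320),4)
a=cv2.imread('pics/t2.png'); b=cv2.imread('pics/s4.png'); 
import cv2 as cv; h=560; cv.imwrite('pics/m.png',cv.resize(np.hstack([a,b]),(800,386)))
E
```

```text
True
21.5 [ 0.46697048 -0.35922221  0.03835661] [0.01961264 1.32150304 4.31368355]
True
22.0 [ 0.47045461 -0.35536373  0.03839103] [-1.44052325 -1.78690622  3.28011223] along -0.0008811651354433379 lat 0.0004978910406425864
```

View pics/m.png

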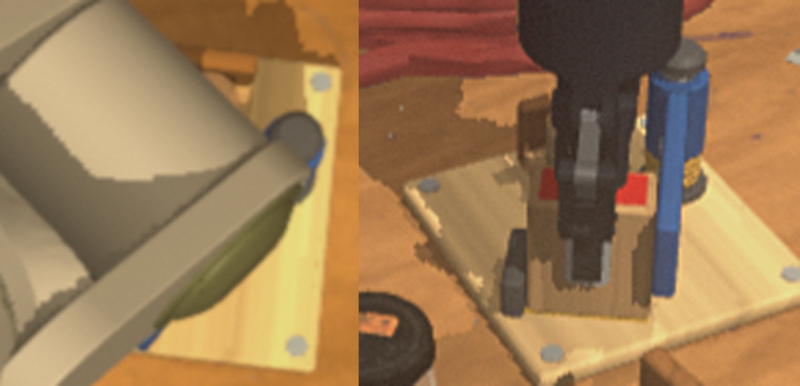

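```bash
python3 - <<'E'
from h import *
n=jy+np.pi+1; nv=np.array([np.cos(n),np.sin(n)])
p=np.array(monitor.sense()['position']); q=p.copy(); q[:2]-=nv*.004
print(env.movel(q,.012,guard=8)); s=monitor.sense(); d=s['position'][:2]-pc; f=s['contact_force']
print(f,f[:2]@nv,'along',d@nv)
env.release(); env.hold(.3)
p=monitor.sense()['position']; env.movel([p[0],p[1],.2],.12); env.reach([.40,-.30,.28],down(0)); print(monitor.sense()['clock'])
save('wrist','w3'); save('top','t3',(275,170,405,310),4); save('scene','s5',(280,180,440,320),4)
a=cv2.imread('pics/t3.png'); b=cv2.imread('pics/s5.png'); cv2.imwrite('pics/m2.png',cv2.resize(np.hstack([a,b]),(800,386)))
E
```

```text
True
[-1.57349077 -1.29829652  2.86539141] 2.0128772267172805 along -0.000873301773407292
25.425
```

View pics/m2.png

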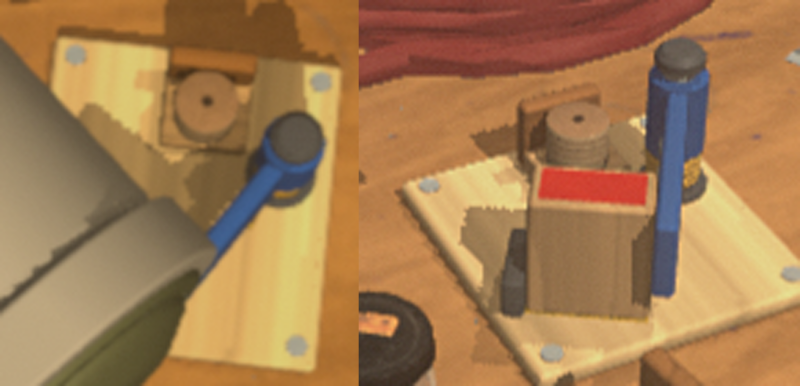

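```bash
python3 -c "
from bench import job; print(job.hand_in())"
```

```text
the job is handed in; nothing more can be done
None
```

The gate is swung open and rests on the chock, which stands upright on the yellow patch against the stop, about 1 mm off by eye. The chock itself pushed the gate open, so the gate stayed in hand throughout. The plug, nail jar and tape were not touched, and I handed the job in at about 25 s of the 58 s; no verdict came back.

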